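# Gauge the depth of an open jewellery box

## Task

Measure how deep the open wooden box is with the depth gauge that stands over it: take the gauge's probe by its knob, lower it until its tip touches the floor inside the box, and then press the gauge's lock lever down all the way so that the reading is kept. Leave the box standing where it is, and let go of everything at the end; the other gauge is already locked on a closed box and is not needed.

Things in the scene. Friction and masses are not known exactly. Their poses are not given: they have to be found in the camera images.
- probe: upright steel rod (10 mm diameter) of the gauge over the open box; slides only up and down in an aluminium sleeve (32 mm diameter, its top 150 mm above the table). Origin at its lower tip, z up; x points from the gauge's column (105 mm behind the rod, 160 mm high) to the rod. About 2 N pushes it down; friction keeps it where it is left. Only the box's floor stops it.
- knob (a point): centre of the dark steel knurled knob on top of the probe: upright cylinder 28 mm in diameter, 36 mm tall, 167 mm above the probe's tip, moving with it. With the probe at the bottom, the knob's underside is still 27 mm or more above the sleeve.
- lock (a joint): angle in rad of that gauge's steel lock lever: 0 to 0.1 = raised some 40 degrees, unlocked (as found); 0.7 = level, fully down against its stop, the locked position. About 3 N at its end moves it. It stays where it is left.
- lever_end (a point): point on the lever, 65 mm from its hinge, in the middle of its flat paddle (24 mm wide, 34 mm long, 8 mm thick, 53 to 87 mm from the hinge). The lever stands out on the probe's -y side; its hinge, parallel to the probe's x, is 35 mm from the rod's axis, 140 mm above the table. Pressed straight down from above, it swings down until level.
- box: the open brown wooden box, loose, 90 x 90 mm and 40 mm tall outside, walls 6 mm, floor 8 mm thick, 0.2 to 0.45 kg. Origin at the centre of its underside, z up. It stands under the probe on a packing block whose height differs each time.
There are look-alikes about, which are no part of the job. What is shaped like the box but orange or pink is not meant.

How it is judged:
By the outcome, as a careful person would: the job done as asked, in the order asked, and still so for the second after the job is handed in, with the robot touching nothing.
It also fails if it takes over 38 s, if anything falls off the work surface, if the arm or the gripper's body presses on something with over 40 N, if the wrist force passes 120 N, or if a joint passes its speed limit or range.

## Robot

A 6-joint arm with a two-finger parallel gripper is mounted at the origin on the work surface. World frame = base frame: x ahead of the robot, y to its left, z up, the work surface at z = 0. Lengths are in mm, angles in rad, forces in N, time in s.
With the tool pointing down it reaches from about 275 to 1000 mm from the base axis. Payload 8.4 kg.
Tool frame: the origin (TCP) lies at the very end of the fingers, on their centre line; the grasp point (between the pads) lies 19 mm behind it (r.grip_depth is the distance from the TCP to the grasp point, in mm); z points along the fingers, y is the line along which they close (so a half turn about z gives the same grasp; the last joint's range is limited). The gripper opens to 85 mm and grips with 20 to 120 N. Pads are 22 mm wide; open, the fingers measure 114 mm over their backs; the gripper's body (76 mm by 85 mm) begins 54 mm behind the grasp point. The pads swing forward as they close: fully open they stand 13 mm farther back than shut.
Start: joints at [1.256, 0.353, 1.633, -0, 1.155, -0.002], TCP at [192.326, 594.675, 231.281] pointing down, gripper open.
Joint ranges: [-2.63, 2.63], [-0.92, 2.1], [0.06, 2.66], [-1.3, 4.44], [0, 2.69], [-3.02, 3.02]. Speed limits (rad/s): [2.22, 2.22, 2.79, 3.14, 3.14, 3.14].

## Interface

Orientations are given as a unit quaternion [w, x, y, z].
In Python, from workcell import readout, eyes, order, r gives the robot as it stands.
- The arm moves only by the tool apply_moves, never from a script. Its argument "series" is a list of rows, each an object of numbers: "dx", "dy", "dz": the shift along the world's x, y, z in mm; "ax", "ay", "az": the turn, a rotation vector about the world's x, y, z in degrees; "claw": the gripper's target within -1 to 1 (shut at 1, half-way at 0, fully open at -1). A call has 1 to 20 rows; each row is the pose to reach, as a shift and turn from the pose commanded when the call began; what a row does not reach only later rows make up. A row lasts 1/12 s, in which the tool goes at most 41.7 mm and 7.16 degrees, less where a joint would pass 70% of its speed; a pose out of reach is approached as far as the arm can. A call with a gripper value outside its range is refused whole. The fingers move at their own pace and stop on an object; the grip force is fixed at half the most. Time passes only in rows, so rows that repeat a pose let the fingers close. It gives the time, the measured TCP pose, the force, the opening and the grip force at its end, in the units of the state.
- readout.sense(): the state, without advancing time (a new reading comes with each control period).
- eyes.read_camera(name): name is "scene" or "top"; returns the picture (480x640x3 uint8, red, green, blue); there is no depth.
- eyes.camera_params(name): a dict with "K" (3x3 intrinsics, pixels), "R" (3x3) and "t" (3): a world point X has camera coordinates R X + t. Camera axes: x right, y down, z forward; pixel columns grow to the right and rows downward; lengths in mm; the calibration is good to about 2 mm. A picture is of the moment at which its call begins. camera_params takes no time and is no camera call.
- order.hand_in(): hands the job in; it is judged then, once.
The state is a dict: "time_s": time; "q": joint angles; "joint_vel": joint speeds; "tau": joint torques, N m; "eef_pos": TCP position; "tcp_rot": TCP orientation; "contact_force": force on the tool from outside, world axes, zero at the start; "ft_torque": the same for the moment, N m; "width": finger opening in mm; "grasp_force": force on a finger pad.
Only numpy, scipy, OpenCV 4.12 (cv2) and the standard library are available. Lean on these libraries where they do the work, as an engineer would, in place of code of your own. Each camera call takes 0.05 s, during which the arm holds its last target. There are 200 camera calls.

## Working session

There is one attempt and no reset: what is moved stays moved. The work goes in short steps, Python scripts to look and compute and a tool call to move; the robot and the scene stay as the last step left them, time stands still between calls to the robot, and variables do not carry over. Pictures are saved under pics/ and viewed, at most 10 in all, crops included, and the job is handed in when it is done.

Besides the shell and the picture viewer there is one more tool, called after ">>>" as a command line: name --argument value ..., lists and objects as JSON in quotes. apply_moves: Moves the arm, as the interface text tells. Its arguments: {"type":"object","properties":{"series":{"type":"array"}},"required":["series"]}

```bash
mkdir -p pics
cat > h.py <<'E'
import numpy as np, cv2
from workcell import readout, eyes, order, r
def snap(n,f):
    im=eyes.read_camera(n); cv2.imwrite(f'pics/{f}.png',im[:,:,::-1]); return im
def ray(n,u,v):
    p=eyes.camera_params(n);K,R,t=[np.array(p[k],float) for k in 'KRt']
    c=-R.T@t; d=R.T@np.linalg.solve(K,[u,v,1.]); return c,d/np.linalg.norm(d)
def plane(n,u,v,z):
    c,d=ray(n,u,v); return c+d*(z-c[2])/d[2]
def tri(u1,v1,u2,v2):
    c1,d1=ray('scene',u1,v1);c2,d2=ray('top',u2,v2)
    s=np.linalg.lstsq(np.c_[d1,-d2],c2-c1,rcond=None)[0]
    a,b=c1+d1*s[0],c2+d2*s[1]; return (a+b)/2,np.linalg.norm(a-b)
def proj(n,X):
    p=eyes.camera_params(n);K,R,t=[np.array(p[k],float) for k in 'KRt']
    x=K@(R@np.array(X,float)+t); return x[:2]/x[2]
E
python3 - <<'E'
from h import *
snap('scene','s0');snap('top','t0')
for n in('scene','top'):
    p=eyes.camera_params(n);print(n,ray(n,320,240),p['K'][0][0])
print(readout.sense())
E
```

```text
scene (array([1111.96248621,  491.82005839,  661.46331162]), array([-0.58256475, -0.60203409, -0.54605244])) 491.55099572117166
top (array([464.26675658, -52.71866394, 896.40009671]), array([ 0.21181117,  0.00711685, -0.9772847 ])) 519.9247591696978
{'time_s': 0.1, 'q': array([ 1.25561525e+00,  3.53574383e-01,  1.63408252e+00,  1.96697872e-06,
        1.15522229e+00, -2.39033952e-03]), 'joint_vel': array([ 0.00052313, -0.00084414, -0.00152534, -0.00076592, -0.00066502,
       -0.0016153 ]), 'tau': array([-4.47204984e-04, -6.06355405e+01, -3.42816138e+01, -5.63359151e-05,
        3.95262701e-03,  4.05916103e-05]), 'eef_pos': array([192.17665396, 594.24984114, 230.62984239]), 'tcp_rot': array([-1.02601606e-04,  1.55758952e-01,  9.87794885e-01, -6.35035379e-04]), 'contact_force': array([0.74205478, 0.68171916, 0.2520249 ]), 'ft_torque': array([ 0.03200094,  0.04448985, -0.03440964]), 'grasp_force': 0.0, 'width': 85.14930765761363}
```

View pics/s0.png

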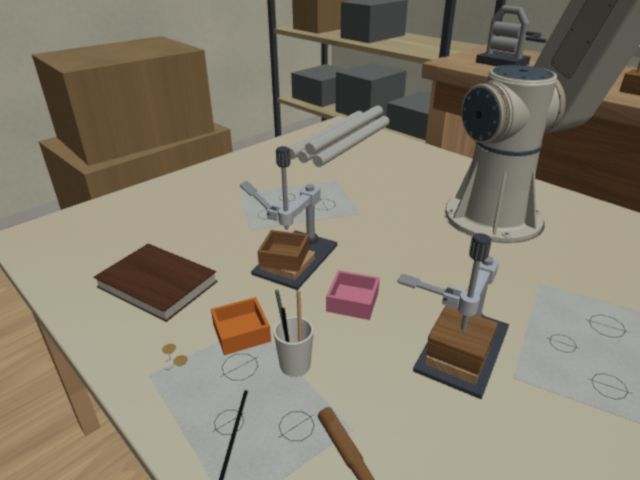

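View pics/t0.png

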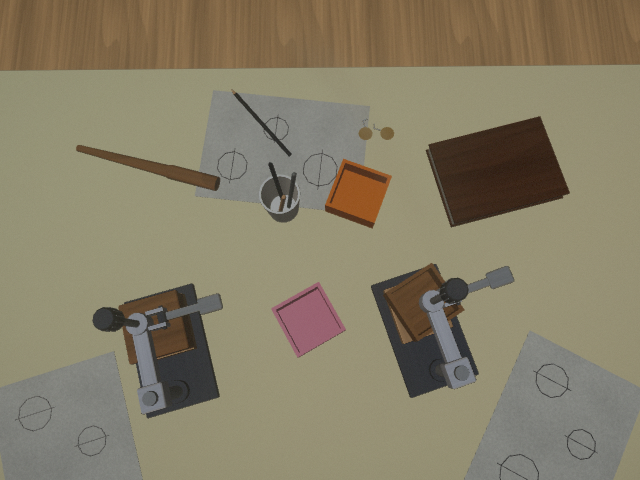

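The open-box gauge is the one with its knob at scene (283,157) and top (455,289). Its paddle is at scene (252,192) and top (498,277). I'll zoom in to refine these.

Run:
```python
from h import *
s=cv2.imread('pics/s0.png');t=cv2.imread('pics/t0.png')
a=cv2.resize(s[140:280,230:345],None,fx=3.4,fy=3.4,interpolation=cv2.INTER_CUBIC)
b=cv2.resize(t[255:400,365:520],None,fx=2.55,fy=2.55,interpolation=cv2.INTER_CUBIC)
h=600;c=np.zeros((h,800,3),np.uint8);c[:a.shape[0],:a.shape[1]]=a;c[:b.shape[0],400:400+b.shape[1]]=b[:,:400];cv2.imwrite('pics/z0.png',c)
print(tri(283,157,455,289))
print(tri(252,192,498,277))
print(plane('top',498,277,189),plane('top',459,372,160),plane('top',432,301,150), plane('scene',292,215,150))
```

```text
(array([ 536.70340865, -209.34818053,  269.57096135]), np.float64(3.5605237698618297))
(array([ 562.41397432, -293.29153285,  171.02590975]), np.float64(9.557694220373543))
[ 563.29924194 -290.9683805   189.        ] [ 436.88354689 -236.37413189  160.        ] [ 535.1427749  -206.81560189  150.        ] [ 541.4810988  -180.66046955  150.        ]
```

View pics/z0.png

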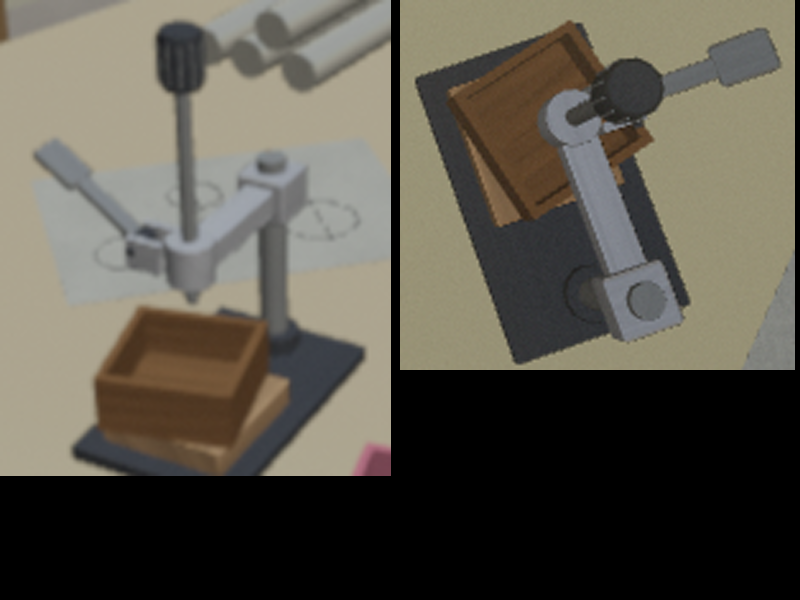

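The numbers agree with the given sizes:

| Item | Measured |
|---|---|
| Knob | about (536.5, -208.5, 270) |
| Sleeve | (535, -207) |
| Gauge x axis | at about 17.7° |
| Paddle | about (562, -290) |

I'll move above the knob with the fingers closing along the gauge's x.

>>> apply_moves --series '[{"dz": 40}, {"dz": 80}, {"dz": 115}, {"dx": 60, "dy": -140, "dz": 120, "az": -10}, {"dx": 344, "dy": -803, "dz": 120, "az": -54}, {"dx": 344, "dy": -803, "dz": 120, "az": -54}, {"dx": 344, "dy": -803, "dz": 120, "az": -54}, {"dx": 344, "dy": -803, "dz": 120, "az": -54}, {"dx": 344, "dy": -803, "dz": 120, "az": -54}, {"dx": 344, "dy": -803, "dz": 120, "az": -54}, {"dx": 344, "dy": -803, "dz": 120, "az": -54}, {"dx": 344, "dy": -803, "dz": 120, "az": -54}, {"dx": 344, "dy": -803, "dz": 120, "az": -54}, {"dx": 344, "dy": -803, "dz": 120, "az": -54}, {"dx": 344, "dy": -803, "dz": 120, "az": -54}, {"dx": 344, "dy": -803, "dz": 120, "az": -54}, {"dx": 344, "dy": -803, "dz": 120, "az": -54}, {"dx": 344, "dy": -803, "dz": 120, "az": -54}, {"dx": 344, "dy": -803, "dz": 120, "az": -54}, {"dx": 344, "dy": -803, "dz": 120, "az": -54}]'

```text
invalid input
```

>>> apply_moves --series '[{"dx": 0, "dy": 0, "dz": 40, "ax": 0, "ay": 0, "az": 0, "claw": -1}, {"dx": 0, "dy": 0, "dz": 80, "ax": 0, "ay": 0, "az": 0, "claw": -1}, {"dx": 0, "dy": 0, "dz": 120, "ax": 0, "ay": 0, "az": 0, "claw": -1}]'

```text
time_s: 0.35
eef_pos: [192.1, 593.9, 351.8]
tcp_rot: [-0.0, 0.156, 0.988, -0.001]
contact_force: [0.6, 0.9, 0.4]
width: 85.3
grasp_force: 0.0
```

>>> apply_moves --series '[{"dx": 344, "dy": -803, "dz": 0, "ax": 0, "ay": 0, "az": -54, "claw": -1}, {"dx": 344, "dy": -803, "dz": 0, "ax": 0, "ay": 0, "az": -54, "claw": -1}, {"dx": 344, "dy": -803, "dz": 0, "ax": 0, "ay": 0, "az": -54, "claw": -1}, {"dx": 344, "dy": -803, "dz": 0, "ax": 0, "ay": 0, "az": -54, "claw": -1}, {"dx": 344, "dy": -803, "dz": 0, "ax": 0, "ay": 0, "az": -54, "claw": -1}, {"dx": 344, "dy": -803, "dz": 0, "ax": 0, "ay": 0, "az": -54, "claw": -1}, {"dx": 344, "dy": -803, "dz": 0, "ax": 0, "ay": 0, "az": -54, "claw": -1}, {"dx": 344, "dy": -803, "dz": 0, "ax": 0, "ay": 0, "az": -54, "claw": -1}, {"dx": 344, "dy": -803, "dz": 0, "ax": 0, "ay": 0, "az": -54, "claw": -1}, {"dx": 344, "dy": -803, "dz": 0, "ax": 0, "ay": 0, "az": -54, "claw": -1}, {"dx": 344, "dy": -803, "dz": 0, "ax": 0, "ay": 0, "az": -54, "claw": -1}, {"dx": 344, "dy": -803, "dz": 0, "ax": 0, "ay": 0, "az": -54, "claw": -1}, {"dx": 344, "dy": -803, "dz": 0, "ax": 0, "ay": 0, "az": -54, "claw": -1}, {"dx": 344, "dy": -803, "dz": 0, "ax": 0, "ay": 0, "az": -54, "claw": -1}, {"dx": 344, "dy": -803, "dz": 0, "ax": 0, "ay": 0, "az": -54, "claw": -1}, {"dx": 344, "dy": -803, "dz": 0, "ax": 0, "ay": 0, "az": -54, "claw": -1}, {"dx": 344, "dy": -803, "dz": 0, "ax": 0, "ay": 0, "az": -54, "claw": -1}, {"dx": 344, "dy": -803, "dz": 0, "ax": 0, "ay": 0, "az": -54, "claw": -1}, {"dx": 344, "dy": -803, "dz": 0, "ax": 0, "ay": 0, "az": -54, "claw": -1}, {"dx": 344, "dy": -803, "dz": 0, "ax": 0, "ay": 0, "az": -54, "claw": -1}]'

```text
time_s: 2.02
eef_pos: [520.6, -173.5, 351.0]
tcp_rot: [-0.0, 0.587, 0.809, 0.0]
contact_force: [-0.1, 0.9, 0.3]
width: 85.2
grasp_force: 0.0
```

>>> apply_moves --series '[{"dx": 15.5, "dy": -36, "dz": 0, "ax": 0, "ay": 0, "az": 0, "claw": -1}, {"dx": 15.5, "dy": -36, "dz": -15, "ax": 0, "ay": 0, "az": 0, "claw": -1}, {"dx": 15.5, "dy": -36, "dz": -30, "ax": 0, "ay": 0, "az": 0, "claw": -1}, {"dx": 15.5, "dy": -36, "dz": -30, "ax": 0, "ay": 0, "az": 0, "claw": -1}]'

```text
time_s: 2.35
eef_pos: [534.5, -207.6, 317.8]
tcp_rot: [-0.003, 0.588, 0.809, -0.001]
contact_force: [-2.0, 0.5, -1.0]
width: 85.5
grasp_force: 0.0
```

Run:
```python
from h import *
s=snap('scene','s1');t=snap('top','t1')
print(readout.sense()['eef_pos'])
a=cv2.resize(s[60:250,220:370],None,fx=2.6,fy=2.6,interpolation=cv2.INTER_CUBIC)
b=cv2.resize(t[200:400,360:520],None,fx=2.5,fy=2.5,interpolation=cv2.INTER_CUBIC)
c=np.zeros((600,800,3),np.uint8);c[:a.shape[0],:a.shape[1]]=a;c[:b.shape[0],400:400+b.shape[1]]=b;cv2.imwrite('pics/z1.png',c[:,:,::-1])
```

```text
[ 535.52338705 -207.13218543  320.83826693]
```

View pics/z1.png

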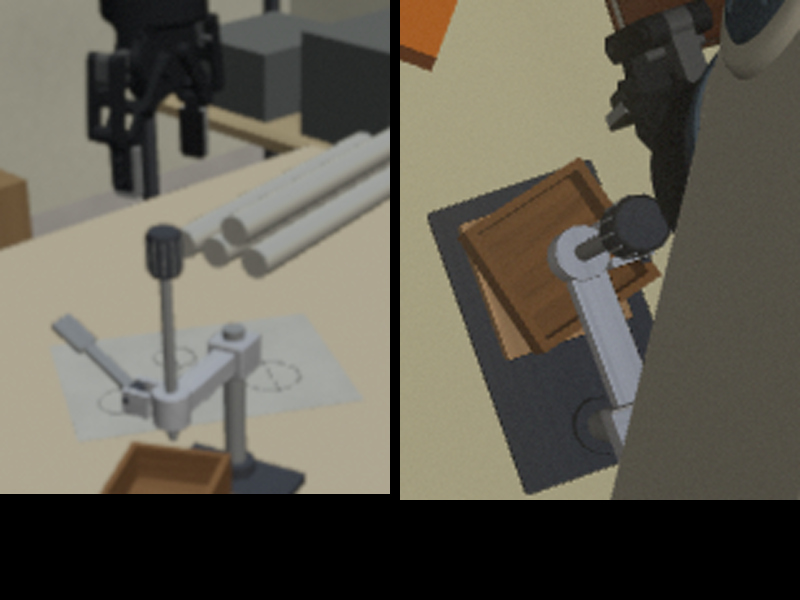

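The fingers straddle the knob, which shows at crop (163,250) with the finger midpoint at about x=163. I'll go down and close.

>>> apply_moves --series '[{"dx": 0, "dy": 0, "dz": -25, "ax": 0, "ay": 0, "az": 0, "claw": -1}, {"dx": 0, "dy": 0, "dz": -50, "ax": 0, "ay": 0, "az": 0, "claw": -1}, {"dx": 0, "dy": 0, "dz": -71, "ax": 0, "ay": 0, "az": 0, "claw": -1}, {"dx": 0, "dy": 0, "dz": -71, "ax": 0, "ay": 0, "az": 0, "claw": -1}, {"dx": 0, "dy": 0, "dz": -71, "ax": 0, "ay": 0, "az": 0, "claw": -0.3}, {"dx": 0, "dy": 0, "dz": -71, "ax": 0, "ay": 0, "az": 0, "claw": 0}, {"dx": 0, "dy": 0, "dz": -71, "ax": 0, "ay": 0, "az": 0, "claw": 0.2}, {"dx": 0, "dy": 0, "dz": -71, "ax": 0, "ay": 0, "az": 0, "claw": 0.3}, {"dx": 0, "dy": 0, "dz": -71, "ax": 0, "ay": 0, "az": 0, "claw": 0.5}, {"dx": 0, "dy": 0, "dz": -71, "ax": 0, "ay": 0, "az": 0, "claw": 1}, {"dx": 0, "dy": 0, "dz": -71, "ax": 0, "ay": 0, "az": 0, "claw": 1}, {"dx": 0, "dy": 0, "dz": -71, "ax": 0, "ay": 0, "az": 0, "claw": 1}, {"dx": 0, "dy": 0, "dz": -71, "ax": 0, "ay": 0, "az": 0, "claw": 1}]'

```text
time_s: 3.53
eef_pos: [537.3, -207.3, 251.2]
tcp_rot: [0.001, 0.587, 0.809, 0.001]
contact_force: [4.7, 1.1, 1.6]
width: 26.6
grasp_force: 59.1
```

Run:
```python
from h import *
S=[(98,378),(238,393),(268,325),(143,312)];T=[(571,25),(450,95),(530,215),(650,135)]
for s,t in zip(S,T):print(tri(230+s[0]/3.4,140+s[1]/3.4,365+(t[0]-400)/2.55,255+t[1]/2.55))
```

```text
(array([ 600.78394626, -226.8412146 ,   65.59791066]), np.float64(1.9452119888401533))
(array([ 555.58884412, -146.84999292,   71.85913513]), np.float64(4.513083272203789))
(array([ 483.0899692 , -195.09539356,   66.77957254]), np.float64(1.3842764591026926))
(array([ 529.90502951, -271.17450088,   64.16461183]), np.float64(5.516370598983438))
```

>>> apply_moves --series '[{"dx": 0.5, "dy": 0, "dz": -7, "ax": 0, "ay": 0, "az": 0, "claw": 1}, {"dx": 0.5, "dy": 0, "dz": -14, "ax": 0, "ay": 0, "az": 0, "claw": 1}, {"dx": 0.5, "dy": 0, "dz": -21, "ax": 0, "ay": 0, "az": 0, "claw": 1}, {"dx": 0.5, "dy": 0, "dz": -26, "ax": 0, "ay": 0, "az": 0, "claw": 1}, {"dx": 0.5, "dy": 0, "dz": -30, "ax": 0, "ay": 0, "az": 0, "claw": 1}, {"dx": 0.5, "dy": 0, "dz": -30, "ax": 0, "ay": 0, "az": 0, "claw": 1}]'

```text
time_s: 4.03
eef_pos: [537.2, -207.3, 218.9]
tcp_rot: [0.0, 0.587, 0.809, 0.0]
contact_force: [8.2, 1.3, -5.1]
width: 26.7
grasp_force: 59.2
```

The rim is at z≈67, so the floor is at about 35 and contact should come near TCP z≈183. I'll continue lowering and shift slightly in x to reduce the side force.

>>> apply_moves --series '[{"dx": 0.7, "dy": 0.2, "dz": -6, "ax": 0, "ay": 0, "az": 0, "claw": 1}, {"dx": 1, "dy": 0.2, "dz": -12, "ax": 0, "ay": 0, "az": 0, "claw": 1}, {"dx": 1, "dy": 0.2, "dz": -18, "ax": 0, "ay": 0, "az": 0, "claw": 1}, {"dx": 1, "dy": 0.2, "dz": -22, "ax": 0, "ay": 0, "az": 0, "claw": 1}, {"dx": 1, "dy": 0.2, "dz": -25, "ax": 0, "ay": 0, "az": 0, "claw": 1}, {"dx": 1, "dy": 0.2, "dz": -25, "ax": 0, "ay": 0, "az": 0, "claw": 1}]'

```text
time_s: 4.53
eef_pos: [537.2, -207.3, 194.2]
tcp_rot: [-0.0, 0.587, 0.809, -0.0]
contact_force: [3.3, -2.3, -4.8]
width: 26.9
grasp_force: 59.3
```

>>> apply_moves --series '[{"dx": 0, "dy": 0, "dz": -1.5, "ax": 0, "ay": 0, "az": 0, "claw": 1}, {"dx": 0, "dy": 0, "dz": -3, "ax": 0, "ay": 0, "az": 0, "claw": 1}, {"dx": 0, "dy": 0, "dz": -3, "ax": 0, "ay": 0, "az": 0, "claw": 1}]'

```text
time_s: 4.78
eef_pos: [537.3, -207.3, 192.1]
tcp_rot: [-0.0, 0.587, 0.809, -0.0]
contact_force: [2.7, -2.0, -2.4]
width: 26.8
grasp_force: 59.5
```

>>> apply_moves --series '[{"dx": 0, "dy": 0, "dz": -1, "ax": 0, "ay": 0, "az": 0, "claw": 1}, {"dx": 0, "dy": 0, "dz": -2, "ax": 0, "ay": 0, "az": 0, "claw": 1}, {"dx": 0, "dy": 0, "dz": -3, "ax": 0, "ay": 0, "az": 0, "claw": 1}, {"dx": 0, "dy": 0, "dz": -3, "ax": 0, "ay": 0, "az": 0, "claw": 1}]'

```text
time_s: 5.12
eef_pos: [537.3, -207.2, 189.1]
tcp_rot: [-0.0, 0.587, 0.809, -0.0]
contact_force: [0.2, -1.8, -0.4]
width: 26.9
grasp_force: 59.6
```

>>> apply_moves --series '[{"dx": 0, "dy": 0, "dz": -1, "ax": 0, "ay": 0, "az": 0, "claw": 1}, {"dx": 0, "dy": 0, "dz": -2, "ax": 0, "ay": 0, "az": 0, "claw": 1}, {"dx": 0, "dy": 0, "dz": -2, "ax": 0, "ay": 0, "az": 0, "claw": 1}]'

```text
time_s: 5.37
eef_pos: [537.3, -207.2, 187.1]
tcp_rot: [-0.0, 0.587, 0.809, -0.0]
contact_force: [1.0, -2.6, -0.7]
width: 26.7
grasp_force: 59.6
```

>>> apply_moves --series '[{"dx": 0, "dy": 0, "dz": -1, "ax": 0, "ay": 0, "az": 0, "claw": 1}, {"dx": 0, "dy": 0, "dz": -2, "ax": 0, "ay": 0, "az": 0, "claw": 1}, {"dx": 0, "dy": 0, "dz": -2, "ax": 0, "ay": 0, "az": 0, "claw": 1}]'

```text
time_s: 5.62
eef_pos: [537.4, -207.2, 185.8]
tcp_rot: [-0.0, 0.587, 0.809, -0.0]
contact_force: [-3.0, -2.2, 5.6]
width: 26.3
grasp_force: 60.7
```

>>> apply_moves --series '[{"dx": 0, "dy": 0, "dz": -1, "ax": 0, "ay": 0, "az": 0, "claw": 1}, {"dx": 0, "dy": 0, "dz": -1.5, "ax": 0, "ay": 0, "az": 0, "claw": 1}, {"dx": 0, "dy": 0, "dz": -1.5, "ax": 0, "ay": 0, "az": 0, "claw": 1}]'

```text
time_s: 5.87
eef_pos: [537.4, -207.3, 185.6]
tcp_rot: [0.0, 0.587, 0.809, -0.0]
contact_force: [-6.7, -0.4, 18.6]
width: 26.5
grasp_force: 61.6
```

The force rose to 18.6 N and the descent stopped at z≈185.7, so the tip is on the floor. I'll ease off and release.

>>> apply_moves --series '[{"dx": 0, "dy": 0, "dz": 0.8, "ax": 0, "ay": 0, "az": 0, "claw": 1}, {"dx": 0, "dy": 0, "dz": 0.8, "ax": 0, "ay": 0, "az": 0, "claw": 1}, {"dx": 0, "dy": 0, "dz": 0.8, "ax": 0, "ay": 0, "az": 0, "claw": 0.3}, {"dx": 0, "dy": 0, "dz": 0.8, "ax": 0, "ay": 0, "az": 0, "claw": -0.5}, {"dx": 0, "dy": 0, "dz": 0.8, "ax": 0, "ay": 0, "az": 0, "claw": -0.6}, {"dx": 0, "dy": 0, "dz": 0.8, "ax": 0, "ay": 0, "az": 0, "claw": -0.6}, {"dx": 0, "dy": 0, "dz": 0.8, "ax": 0, "ay": 0, "az": 0, "claw": -0.6}, {"dx": 0, "dy": 0, "dz": 0.8, "ax": 0, "ay": 0, "az": 0, "claw": -0.6}]'

```text
time_s: 6.53
eef_pos: [537.4, -207.0, 184.4]
tcp_rot: [-0.0, 0.587, 0.809, 0.0]
contact_force: [0.5, -0.1, -0.8]
width: 68.0
grasp_force: 0.0
```

>>> apply_moves --series '[{"dx": 0, "dy": 0, "dz": 15, "ax": 0, "ay": 0, "az": 0, "claw": -0.6}, {"dx": 0, "dy": 0, "dz": 45, "ax": 0, "ay": 0, "az": 0, "claw": -0.6}, {"dx": 0, "dy": 0, "dz": 80, "ax": 0, "ay": 0, "az": 0, "claw": -0.6}, {"dx": 0, "dy": 0, "dz": 100, "ax": 0, "ay": 0, "az": 0, "claw": -0.6}, {"dx": 0, "dy": 0, "dz": 100, "ax": 0, "ay": 0, "az": 0, "claw": -0.6}]'

```text
time_s: 6.95
eef_pos: [539.7, -208.0, 289.6]
tcp_rot: [0.004, 0.587, 0.809, 0.001]
contact_force: [0.5, -0.4, 0.2]
width: 68.6
grasp_force: 0.0
```

Run:
```python
from h import *
s=snap('scene','s2')
print(readout.sense()['eef_pos'])
cv2.imwrite('pics/z2.png',cv2.resize(s[130:290,220:360],None,fx=3.7,fy=3.7,interpolation=cv2.INTER_CUBIC)[:,:,::-1])
for z in(20,45,167):print(z,(proj('scene',(536.8,-207.8,35+z))-[220,130])*3.7)
```

```text
[ 538.75051141 -207.59118038  287.04313539]
20 [247.68625043 432.95995661]
45 [245.98776199 397.79800657]
167 [237.05820002 212.93904308]
```

View pics/z2.png

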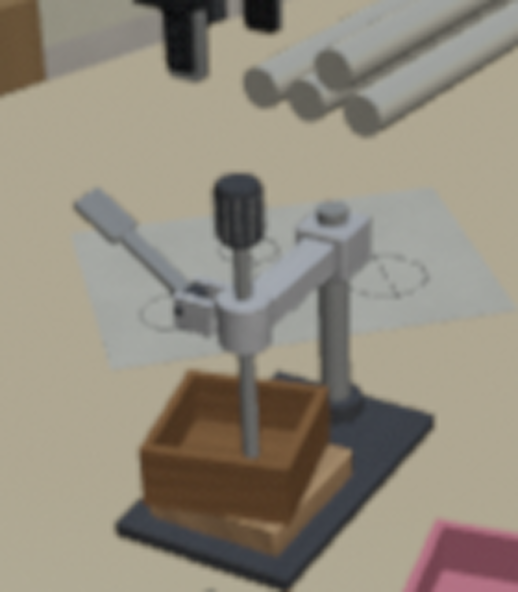

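The probe tip rests on the box floor at crop (251,455), and the knob at (238,210) matches the predicted place. Next I'll shut the claw and go above the paddle.

>>> apply_moves --series '[{"dx": 8, "dy": -28, "dz": 0, "ax": 0, "ay": 0, "az": 0, "claw": 1}, {"dx": 17, "dy": -55, "dz": 0, "ax": 0, "ay": 0, "az": 0, "claw": 1}, {"dx": 24, "dy": -79, "dz": 0, "ax": 0, "ay": 0, "az": 0, "claw": 1}, {"dx": 24, "dy": -79, "dz": -25, "ax": 0, "ay": 0, "az": 0, "claw": 1}, {"dx": 24, "dy": -79, "dz": -50, "ax": 0, "ay": 0, "az": 0, "claw": 1}, {"dx": 24, "dy": -79, "dz": -65, "ax": 0, "ay": 0, "az": 0, "claw": 1}, {"dx": 24, "dy": -79, "dz": -70, "ax": 0, "ay": 0, "az": 0, "claw": 1}, {"dx": 24, "dy": -79, "dz": -70, "ax": 0, "ay": 0, "az": 0, "claw": 1}, {"dx": 24, "dy": -79, "dz": -70, "ax": 0, "ay": 0, "az": 0, "claw": 1}]'

```text
time_s: 7.75
eef_pos: [561.5, -286.0, 214.4]
tcp_rot: [-0.0, 0.587, 0.809, -0.0]
contact_force: [-0.3, 0.2, 0.7]
width: -0.2
grasp_force: 0.0
```

Run:
```python
from h import *
s=snap('scene','s3')
print(readout.sense()['eef_pos'])
cv2.imwrite('pics/z3.png',cv2.resize(s[100:260,210:350],None,fx=3.7,fy=3.7,interpolation=cv2.INTER_CUBIC)[:,:,::-1])
```

```text
[ 561.91588873 -286.24629917  215.24692996]
```

View pics/z3.png

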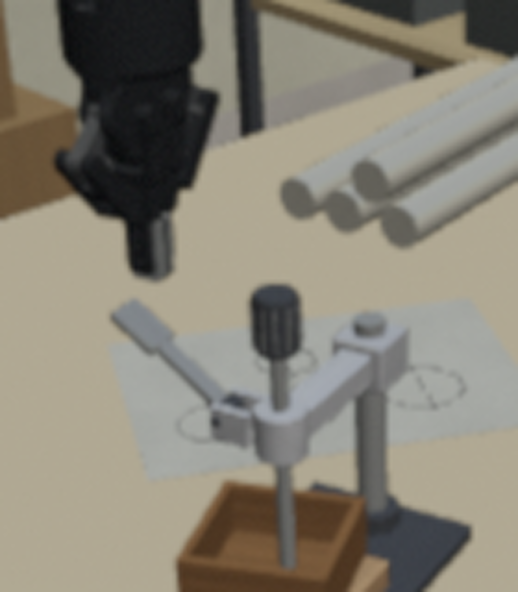

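The shut fingertips at crop (152,275) are right above the paddle at (143,325). I'll press down, drifting outward along the lever.

>>> apply_moves --series '[{"dx": 0, "dy": 0, "dz": -6, "ax": 0, "ay": 0, "az": 0, "claw": 1}, {"dx": 0, "dy": 0, "dz": -12, "ax": 0, "ay": 0, "az": 0, "claw": 1}, {"dx": 0, "dy": 0, "dz": -18, "ax": 0, "ay": 0, "az": 0, "claw": 1}, {"dx": 0, "dy": 0, "dz": -24, "ax": 0, "ay": 0, "az": 0, "claw": 1}, {"dx": 1, "dy": -3, "dz": -30, "ax": 0, "ay": 0, "az": 0, "claw": 1}, {"dx": 2, "dy": -6, "dz": -36, "ax": 0, "ay": 0, "az": 0, "claw": 1}, {"dx": 3, "dy": -9, "dz": -42, "ax": 0, "ay": 0, "az": 0, "claw": 1}, {"dx": 4, "dy": -11, "dz": -47, "ax": 0, "ay": 0, "az": 0, "claw": 1}, {"dx": 4, "dy": -13, "dz": -52, "ax": 0, "ay": 0, "az": 0, "claw": 1}, {"dx": 4, "dy": -13, "dz": -57, "ax": 0, "ay": 0, "az": 0, "claw": 1}, {"dx": 4, "dy": -13, "dz": -62, "ax": 0, "ay": 0, "az": 0, "claw": 1}, {"dx": 4, "dy": -13, "dz": -66, "ax": 0, "ay": 0, "az": 0, "claw": 1}, {"dx": 4, "dy": -13, "dz": -66, "ax": 0, "ay": 0, "az": 0, "claw": 1}]'

```text
time_s: 8.88
eef_pos: [565.1, -298.8, 147.6]
tcp_rot: [-0.001, 0.587, 0.809, -0.0]
contact_force: [-0.9, -0.3, -0.4]
width: 0.4
grasp_force: 0.0
```

>>> apply_moves --series '[{"dx": 0, "dy": 0, "dz": -1, "ax": 0, "ay": 0, "az": 0, "claw": 1}, {"dx": 0, "dy": 0, "dz": -2, "ax": 0, "ay": 0, "az": 0, "claw": 1}, {"dx": 0, "dy": 0, "dz": -3, "ax": 0, "ay": 0, "az": 0, "claw": 1}, {"dx": 0, "dy": 0, "dz": -3, "ax": 0, "ay": 0, "az": 0, "claw": 1}]'

```text
time_s: 9.22
eef_pos: [565.3, -299.0, 145.5]
tcp_rot: [-0.0, 0.587, 0.809, -0.0]
contact_force: [0.1, 0.0, 0.4]
width: 0.1
grasp_force: 0.2
```

Run:
```python
from h import *
s=snap('scene','s4')
cv2.imwrite('pics/z4.png',cv2.resize(s[130:270,210:350],None,fx=4,fy=4,interpolation=cv2.INTER_CUBIC)[:,:,::-1])
print(readout.sense()['contact_force'])
```

```text
[0.36027655 0.0259142  0.1861864 ]
```

View pics/z4.png

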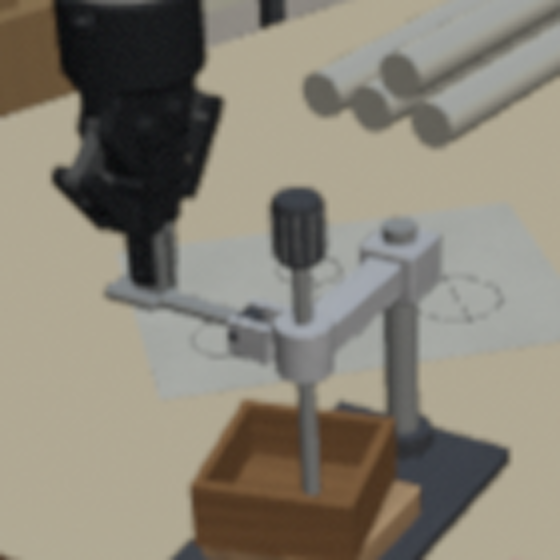

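The tip at crop (152,285) is on the paddle, and the lever is nearly level. I'll continue until it meets the stop.

>>> apply_moves --series '[{"dx": 0, "dy": 0, "dz": -1, "ax": 0, "ay": 0, "az": 0, "claw": 1}, {"dx": 0, "dy": 0, "dz": -2, "ax": 0, "ay": 0, "az": 0, "claw": 1}, {"dx": 0, "dy": 0, "dz": -2, "ax": 0, "ay": 0, "az": 0, "claw": 1}]'

```text
time_s: 9.52
eef_pos: [565.5, -299.1, 144.0]
tcp_rot: [0.0, 0.587, 0.809, 0.0]
contact_force: [-1.7, -0.1, 4.0]
width: -0.1
grasp_force: 2.1
```

>>> apply_moves --series '[{"dx": 0, "dy": 0, "dz": -1, "ax": 0, "ay": 0, "az": 0, "claw": 1}, {"dx": 0, "dy": 0, "dz": -1.5, "ax": 0, "ay": 0, "az": 0, "claw": 1}, {"dx": 0, "dy": 0, "dz": -1.5, "ax": 0, "ay": 0, "az": 0, "claw": 1}]'

```text
time_s: 9.77
eef_pos: [565.6, -299.2, 143.7]
tcp_rot: [0.0, 0.587, 0.809, 0.0]
contact_force: [-4.7, 2.5, 14.4]
width: -0.2
grasp_force: 7.3
```

The lever stopped at z≈143.7 with 14 N, which matches level at 144, so it's on its stop. I'll retreat and check.

>>> apply_moves --series '[{"dx": 0, "dy": 0, "dz": 10, "ax": 0, "ay": 0, "az": 0, "claw": 1}, {"dx": 0, "dy": 0, "dz": 40, "ax": 0, "ay": 0, "az": 0, "claw": 1}, {"dx": 0, "dy": 0, "dz": 80, "ax": 0, "ay": 0, "az": 0, "claw": 1}, {"dx": 0, "dy": 0, "dz": 120, "ax": 0, "ay": 0, "az": 0, "claw": 1}, {"dx": 0, "dy": 0, "dz": 150, "ax": 0, "ay": 0, "az": 0, "claw": 0}, {"dx": 0, "dy": 0, "dz": 150, "ax": 0, "ay": 0, "az": 0, "claw": -1}, {"dx": 0, "dy": 0, "dz": 150, "ax": 0, "ay": 0, "az": 0, "claw": -1}, {"dx": 0, "dy": 0, "dz": 150, "ax": 0, "ay": 0, "az": 0, "claw": -1}, {"dx": 0, "dy": 0, "dz": 150, "ax": 0, "ay": 0, "az": 0, "claw": -1}, {"dx": 0, "dy": 0, "dz": 150, "ax": 0, "ay": 0, "az": 0, "claw": -1}]'

```text
time_s: 10.6
eef_pos: [564.8, -298.8, 290.4]
tcp_rot: [-0.001, 0.587, 0.809, -0.0]
contact_force: [-0.3, -0.2, -1.0]
width: 72.4
grasp_force: 0.0
```

Run:
```python
from h import *
s=snap('scene','s5')
c=cv2.resize(s[130:280,210:350],None,fx=4,fy=4,interpolation=cv2.INTER_CUBIC)[:,:,::-1].copy()
for d in(35,100):
  print(d,(proj('scene',(537+.304*d,-207.5-.953*d,140))-[210,130])*4)
cv2.imwrite('pics/z5.png',c)
```

```text
35 [245.72625766 320.0440463 ]
100 [146.13034415 292.93143375]
```

View pics/z5.png

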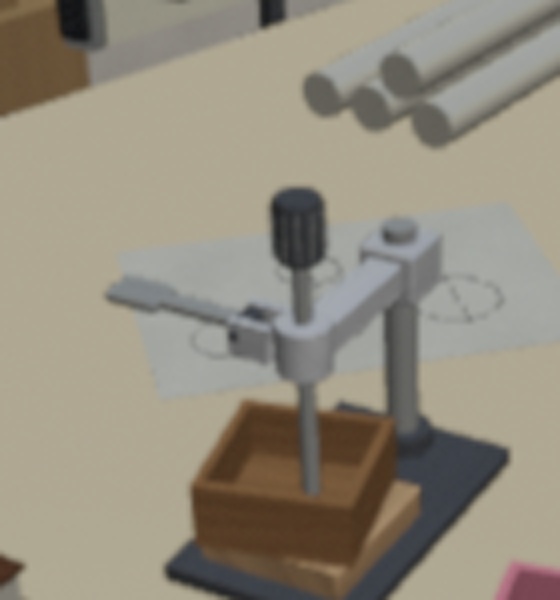

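The lever is level, with its paddle at crop (143,293) against a predicted (146,293). The probe tip is still on the floor at (311,490), and the box hasn't moved.

```bash
python3 -c "
from h import *
print(order.hand_in())"
```

```text
the job is handed in; nothing more can be done
None
```

The job is handed in: the probe tip is on the box floor, the lock lever is fully down, the box hasn't moved and the gripper is clear of everything, all by about 10.6 s on the robot's clock.

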